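Hold the hearing-aid charging dock against its sprung contact bar

TASK

Flip the toggle on the grey switch box all the way over to off, and only then bring the white charging dock, flat on the cabinet top, front edge first, against the sprung steel contact bar, square to it and with the ends of its foot in line with the ends of the bar. Press the bar about half way into its travel (about 10 N, never hard against the end of its travel) and keep the dock held there with a steady push so that I can screw it down: finish while still holding it, do not let go. Leave the pot, the tray and the puffer where they are.

Things in the scene. Friction and masses are not known exactly. Their poses are not given: they have to be found in the camera images.
- switch_box: fixed grey box 80 (x) x 60 (y) x 42 mm high with a black toggle on its top; stands to the left or to the right of the dock. Origin: centre of its underside, z up. The toggle swings in the box's x-z plane.
- toggle (a joint): toggle angle, rad; starts on. 0 = on (leans 0.5 rad from upright to the box's -x), 1.0 = off (leans 0.5 rad to the box's +x). Stiff between these two stops: it stays where it is left, about 2 N at the tip moves it. Pivot on the box's axis 42 mm above the cabinet top; paddle 8 mm thick, 16 mm wide along y, 42 mm long from the pivot.
- toggle_tip (a point): centre of the free end of the toggle paddle, 42 mm from the pivot; moves with it
- dock: loose white plastic dock, about 0.3 kg. Foot 70 (x) x 100 (y) x 14 mm high with four screw holes; on it a tower 40 (x) x 50 (y) mm, centred 10 mm to -x of the foot's centre, 14 to 70 mm above the underside, two round black wells on top; grasp it across its 50 mm. Origin: centre of the foot's underside, z up; +x is the front, with the wider ledge and a brass strip.
- dock_front (a point): middle of the foot's front (+x) edge face, 35 mm ahead of the dock's origin, 7 mm above its underside
- station: fixed dark teak block 45 (x) x 150 (y) x 34 mm high that carries the steel contact bar on its robot side. Origin: on the cabinet top under the middle of the bar's front face at rest; +x points from the bar into the block (the direction to press); the block's own face is at x = 40 mm.
- bar (a joint): how far the contact bar is pushed in, m: 0 = out at rest, 0.024 = end of travel. Spring: force = 700 N/m x (value + 0.002 m), so 0.012 is half way and about 10 N.
- bar_face (a point): on the middle of the bar's front (-x) face, 7 mm above the cabinet top; moves with the bar. The bar is steel, 12 (x) x 100 (y) x 20 mm high, 4 mm clear of the cabinet top.
- pot: bystander: closed cylindrical grey pot 68 mm wide, 73 mm high; origin: centre of its underside
- tray: bystander: white ceramic tray 110 (x) x 170 (y) x 18 mm high with two hearing aids and a steel cleaning loop; origin: centre of its underside
- puffer: bystander: dark rubber vacuum puffer, a 52 mm bulb with a nozzle up to 78 mm; origin: centre of its underside
Mind the look-alikes: they are no part of the job. Of the things that look like the station, take the one that is farthest to the robot's right at the start.

How it is judged:
By the outcome, as a careful person would: the job done as asked, in the order asked, and still so for the second after the job is handed in, while the arm keeps its last pose, push and grip.
It also fails if it takes over 54 s, if anything falls off the work surface, if the arm or the gripper's body presses on something with over 40 N, if the wrist force passes 120 N, or if a joint passes its speed limit or range.

ROBOT

A 6-joint arm with a two-finger parallel gripper is mounted at the origin on the work surface. World frame = base frame: x ahead of the robot, y to its left, z up, the work surface at z = 0. Lengths are in m, angles in rad, forces in N, time in s.
With the tool pointing down it reaches from about 0.35 to 0.8 m from the base axis. Payload 7.3 kg.
Tool frame: the origin (TCP) lies between the finger pads; the fingertips stand 25 mm ahead of it and the grasp point (between the pads) lies 6 mm ahead of it (r.tip_extent is the distance from the TCP to the fingertips, in m); z points along the fingers, y is the line along which they close (so a half turn about z gives the same grasp; the last joint's range is limited). The gripper opens to 85 mm and grips with 20 to 120 N. Pads are 22 mm wide; open, the fingers measure 114 mm over their backs; the gripper's body (76 mm by 85 mm) begins 54 mm behind the grasp point. The pads swing forward as they close: fully open they stand 13 mm farther back than shut.
Start: joints at [-1.495, 0.342, 1.524, -0, 1.275, -0.146], TCP at [0.116, -0.512, 0.256] pointing down, gripper open.
Joint ranges: [-2.53, 2.53], [-0.77, 2.02], [0.04, 2.7], [-1, 4.14], [0.28, 2.66], [-3.11, 3.11]. Speed limits (rad/s): [2.57, 2.57, 3.14, 3.14, 3.14, 3.14].

INTERFACE

Orientations are given as a unit quaternion [x, y, z, w].
In Python, from workcell import r, command_gripper, optics gives the robot as it stands. The module is installed in compiled form; this text tells all that it offers. Calls block until the motion is done:
- r.reach(position, orientation): joint-space move of the TCP to a pose.
- r.move_straight(position, orientation=None, speed=0.15, max_force=None): straight line of the TCP; orientation=None keeps the orientation; speed is the mean speed in m/s. With max_force (N) it stops when the force on the tool has changed by that much, and returns True; else False.
- r.movej(angles): joint-space move.
- command_gripper(opening, force=None): finger opening in m; force is the grip in N (None keeps the last); returns when the fingers have stopped.
- r.hold(seconds).
- r.solve_ik(position, orientation): joint angles nearest the present ones, or None.
- r.read_state(): the state.
- optics.get_image(name): name is "scene" or "side" or "wrist"; returns (picture, depth): 400x640x3 uint8, red, green, blue; 400x640 float32, m along the optical axis (not along the pixel's ray), 0 where there is no reading.
- optics.camera_model(name): a dict with "K" (3x3 intrinsics, pixels), "R" (3x3) and "t" (3): a world point X has camera coordinates R X + t; the wrist camera has in their place "tool_from_camera" (4x4, takes a point from camera to tool coordinates, whose origin is the TCP and whose axes are the flange's). Camera axes: x right, y down, z forward; pixel columns grow to the right and rows downward; lengths in m; the calibration is good to about 2 mm. The wrist camera is an equidistant fisheye: a pixel r from the principal point sees the ray r / f radians off the axis. A picture is of the moment at which its call begins: read the wrist's pose just before it. camera_model takes no time and is no camera call.
A pose or a line that the arm cannot do raises r.PlanningError and nothing moves.
- r.finish_job(): hands the job in; it is judged then, once.
The state is a dict: "time_s": time; "joint_positions": joint angles; "dq": joint speeds; "tau": joint torques, N m; "eef_pos": TCP position; "eef_rot": TCP orientation; "contact_force": force on the tool from outside, world axes, zero at the start; "torque": the same for the moment, N m; "grip_width": finger opening in m; "grip_force": force on a finger pad.
Only numpy, scipy, OpenCV 4.12 (cv2) and the standard library are available. Lean on these libraries where they do the work, as an engineer would, in place of code of your own. Each camera call takes 0.05 s, during which the arm holds its last target. There are 200 camera calls.

## Working session

There is one attempt and no reset: what is moved stays moved. The work goes in short steps, each a Python script; the robot and the scene stay as the last script left them, time stands still between calls to the robot, and variables do not carry over. Pictures are saved under pics/ and viewed, at most 10 in all, crops included, and the job is handed in when it is done.

```bash
mkdir -p pics; cat > look.py <<'E'
import numpy as np, cv2
from workcell import r, optics
def grab(n):
    im,d=optics.get_image(n); m=optics.camera_model(n); return im,d,m
def cloud(d,m):
    v,u=np.mgrid[:400,:640]; K=np.array(m["K"])
    p=np.stack([(u-K[0,2])/K[0,0]*d,(v-K[1,2])/K[1,1]*d,d],-1)
    return (p-np.array(m["t"]))@np.array(m["R"])   # R^T (p-t)
E
python3 - <<'E'
from look import *
for n in("scene","side"):
    im,d,m=grab(n); cv2.imwrite(f"pics/{n}0.png",im[...,::-1]); np.savez(f"{n}0.npz",im=im,d=d,K=m["K"],R=m["R"],t=m["t"])
    print(n,np.round(m["K"],1).tolist(),(-np.array(m["R"]).T@np.array(m["t"])).round(3),np.round(m["R"],2).tolist(),(d>0).mean())
s=r.read_state();print(s["time_s"],s["eef_rot"],r.tip_extent)
E
```

```text
scene [[374.2, 0.0, 313.4], [0.0, 374.2, 200.1], [0.0, 0.0, 1.0]] [ 0.994 -0.493  0.681] [[0.78, 0.62, 0.0], [0.39, -0.49, -0.78], [-0.48, 0.61, -0.63]] 0.99617578125
side [[370.5, 0.0, 319.5], [0.0, 370.5, 202.4], [0.0, 0.0, 1.0]] [0.274 0.767 0.861] [[-0.93, -0.37, -0.0], [-0.26, 0.66, -0.71], [0.26, -0.66, -0.7]] 0.99584375
0.1 [ 9.93855124e-01  1.10686652e-01  2.01137315e-05 -6.75724910e-04] 0.025
```

View pics/scene0.png

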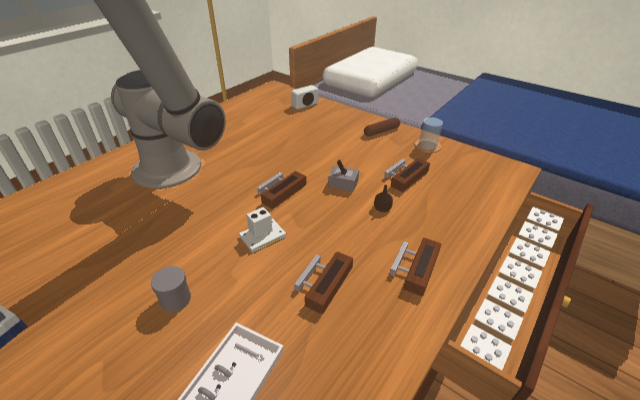

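View pics/side0.png

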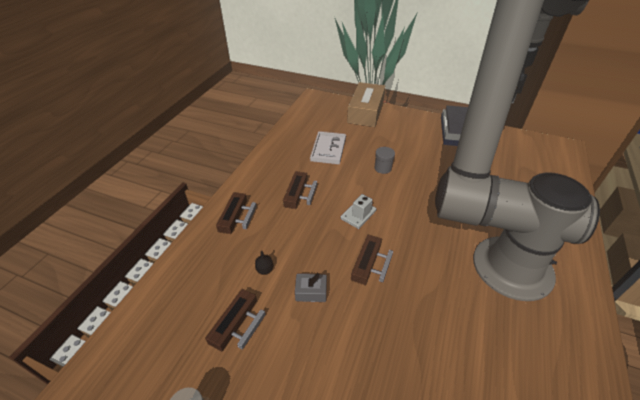

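The scene view shows four stations, at about (285,188), (410,175), (330,280) and (423,263). The dock is at (262,230), the switch box at (344,178), the pot at (170,290), the tray at (235,365) and the puffer at (383,202). Next I'll use the depth clouds to place them.

```bash
cat > topview.py <<'E'
from look import *
def ortho(n,zmin=0.004,zmax=0.12,mm=1.5,x0=0.15,x1=0.95,y0=-0.6,y1=0.4):
    f=np.load(f"{n}0.npz"); P=cloud(f["d"],dict(K=f["K"],R=f["R"],t=f["t"])); return f["im"],P
if __name__=="__main__":
    for n in("scene","side"):
        im,P=ortho(n)
        tab=(P[...,0]>.15)&(P[...,0]<.9)&(P[...,1]>-.5)&(P[...,1]<.35)&(abs(P[...,2])<.004)
        A=np.c_[P[tab][:,:2],np.ones(tab.sum())]; c=np.linalg.lstsq(A,P[tab][:,2],rcond=None)[0]
        print(n,"plane",c.round(4),"rms",(P[tab][:,2]-A@c).std().round(4))
        m=(P[...,2]>.008)&(P[...,2]<.12)&(P[...,0]>.25)&(P[...,0]<1)&(abs(P[...,1])<.6)
        k,l,st,ce=cv2.connectedComponentsWithStats(m.astype(np.uint8))
        for i in range(1,k):
            if st[i,4]>60:
                Q=P[l==i]; print(ce[i].round(),st[i,4],"min",Q.min(0).round(3),"max",Q.max(0).round(3),im[l==i].mean(0).round())
E
python3 topview.py
```

```text
scene plane [ 0.0016 -0.0005 -0.0017] rms 0.0013
[371. 130.] 128 min [0.384 0.56  0.009] max [0.428 0.599 0.041] [87. 58. 41.]
[407. 173.] 785 min [0.577 0.353 0.008] max [0.672 0.506 0.038] [97. 70. 55.]
[343. 177.] 595 min [0.452 0.239 0.008] max [0.544 0.322 0.08 ] [109.  97.  92.]
[280. 188.] 961 min [0.323 0.058 0.008] max [0.413 0.208 0.038] [96. 68. 53.]
[383. 200.] 313 min [0.622 0.232 0.008] max [0.671 0.28  0.08 ] [64. 45. 33.]
[261. 229.] 1114 min [ 0.416 -0.091  0.008] max [0.51  0.022 0.072] [167. 160. 150.]
[418. 265.] 1423 min [0.764 0.037 0.008] max [0.869 0.194 0.039] [110.  80.  63.]
[324. 280.] 1738 min [ 0.623 -0.131  0.008] max [0.726 0.021 0.038] [103.  73.  57.]
[171. 288.] 1279 min [ 0.418 -0.325  0.008] max [ 0.486 -0.258  0.075] [111. 101.  97.]
[  9. 325.] 496 min [ 0.25  -0.567  0.008] max [ 0.281 -0.519  0.065] [92. 91. 94.]
[237. 360.] 921 min [ 0.607 -0.416  0.008] max [ 0.736 -0.233  0.021] [191. 181. 174.]
[246. 349.] 67 min [ 0.636 -0.286  0.008] max [ 0.685 -0.273  0.014] [154. 146. 144.]
[225. 370.] 131 min [ 0.643 -0.343  0.008] max [ 0.675 -0.311
[... 359 characters left out ...]
 -0.423  0.008] max [ 0.745 -0.231  0.023] [156. 148. 145.]
[384. 159.] 418 min [ 0.416 -0.321  0.008] max [ 0.482 -0.253  0.076] [92. 87. 85.]
[298. 190.] 676 min [ 0.622 -0.126  0.008] max [0.722 0.025 0.039] [78. 62. 54.]
[235. 213.] 858 min [0.762 0.041 0.008] max [0.867 0.197 0.039] [71. 57. 49.]
[359. 211.] 614 min [ 0.416 -0.074  0.009] max [0.508 0.026 0.073] [141. 141. 136.]
[370. 260.] 1033 min [0.324 0.061 0.008] max [0.409 0.215 0.039] [81. 64. 55.]
[264. 264.] 308 min [0.619 0.236 0.009] max [0.667 0.287 0.078] [46. 38. 34.]
[311. 287.] 818 min [0.448 0.245 0.008] max [0.541 0.324 0.082] [93. 89. 88.]
[235. 321.] 1684 min [0.575 0.357 0.008] max [0.671 0.509 0.039] [69. 55. 49.]
```

```bash
cat > meas.py <<'E'
from look import *
def cast(uv,m,z):
    K,R,t=[np.array(m[k]) for k in("K","R","t")]
    c=-R.T@t; q=np.c_[np.asarray(uv,float),np.ones(len(uv))]@np.linalg.inv(K).T@R
    return (c+q*((z-c[2])/q[:,2])[:,None])[:,:2]
def face(d,m,centre,rad,z,tol=.005,col=None,minpx=15):
    P=cloud(d,m); M=(np.hypot(P[...,0]-centre[0],P[...,1]-centre[1])<rad)&(abs(P[...,2]-z)<tol)
    if col is not None: M&=col
    k,l,st,_=cv2.connectedComponentsWithStats(M.astype(np.uint8),connectivity=8)
    keep=np.isin(l,[i for i in range(1,k) if st[i,4]>=minpx])
    v,u=np.nonzero(keep); return cast(np.c_[u,v],m,z)
def rect(X):
    (cx,cy),(w,h),a=cv2.minAreaRect((X*1000).astype(np.float32))
    if w>h: w,h,a=h,w,a-90      # a: direction of short side
    a=(a+90)%180-90
    return np.array([cx,cy,w,h,a]).round(1)
E
python3 - <<'E'
from meas import *
for n in("scene","side"):
    f=np.load(f"{n}0.npz"); m={k:f[k] for k in"KRt"}; d=f["d"]; im=f["im"].astype(int)
    sat=im.max(2)-im.min(2); br=im.max(2); grey=sat<35
    print(n)
    print(" block",rect(face(d,m,(.675,-.055),.12,.034,.005)))
    print(" bar  ",rect(face(d,m,(.65,-.055),.12,.024,.005,grey)))
    print(" foot ",rect(face(d,m,(.463,-.03),.08,.014,.005,grey&(br>90))))
    print(" tower",rect(face(d,m,(.463,-.03),.08,.070,.005)))
    print(" box  ",rect(face(d,m,(.497,.283),.09,.042,.005)))
    X=face(d,m,(.497,.283),.09,.077,.006,minpx=3); print(" tip",len(X),X.mean(0).round(4))
    ims=f["im"][...,::-1]; c=[(262,230),(344,178),(325,280)] if n=="scene" else [(359,211),(311,287),(298,190)]
    cv2.imwrite(f"pics/{n}1.png",np.hstack([cv2.resize(ims[y-45:y+45,x-45:x+45],(266,266),interpolation=cv2.INTER_NEAREST) for x,y in c]))
E
```

```text
scene
 block [694.1 -56.5  45.4 152.1   9. ]
 bar   [638.3 -64.4  13.4 101.4   9. ]
 foot  [467.1 -37.2  72.   99.8 -16.5]
 tower [457.3 -34.6  42.2  50.8 -16.7]
 box   [498.6 276.6  64.9  79.4 -71.6]
 tip 18 [0.4831 0.2727]
side
 block [688.6 -49.8  45.8 150.4   8.9]
 bar   [633.8 -58.6  13.1 100.3   7.9]
 foot  [461.2 -29.7  69.9 100.9 -17.4]
 tower [451.1 -25.3  38.7  53.  -16.2]
 box   [493.6 284.8  59.8  79.9 -68.5]
 tip 25 [0.4791 0.2786]
```

```bash
python3 -c "
import cv2,numpy as np
cv2.imwrite('pics/both1.png',np.vstack([cv2.imread('pics/scene1.png'),cv2.imread('pics/side1.png')]))"
```

```text
(no output)
```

View pics/both1.png

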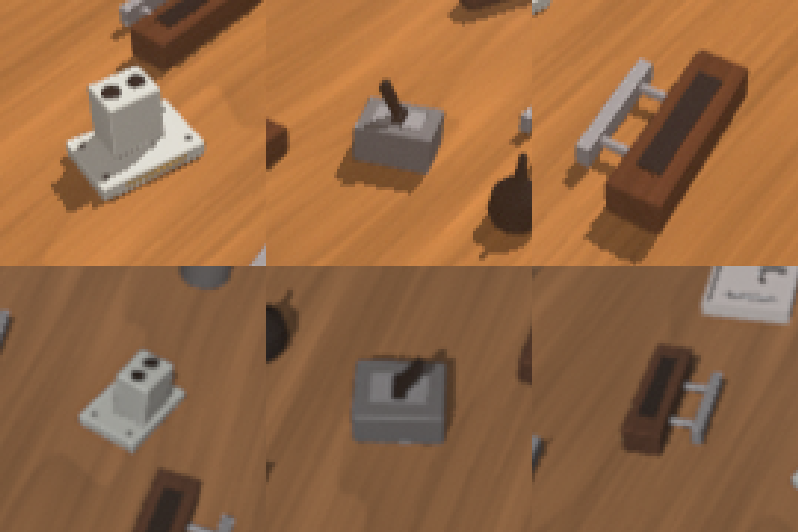

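The crops agree with the sizes I was given:
- **Dock:** its front (brass strip) faces the target station, with yaw about -17°.
- **Bar:** yaw is about 8.5°.
- **Toggle:** it leans towards the box's -x, and the box yaw is about 20°.

The two cameras differ by a constant (5,-7) mm, so I'll take a wrist view of the dock and station, then flip the toggle.

```bash
cat > arm.py <<'E'
from meas import *
from workcell import command_gripper
from scipy.spatial.transform import Rotation as Ro
def q(deg): a=np.radians(deg)/2; return [np.cos(a),np.sin(a),0,0]
def u(deg): a=np.radians(deg); return np.array([np.cos(a),np.sin(a),0])
def st():
    s=r.read_state(); print("t",round(s["time_s"],2),"p",np.round(s["eef_pos"],4),"F",np.round(s["contact_force"],1),"w",round(s["grip_width"],4),"gf",round(s["grip_force"],1)); return s
E
python3 - <<'E'
from arm import *
r.reach([0.53,-0.045,0.33],q(0)); s=st()
im,d,m=grab("wrist"); cv2.imwrite("pics/wrist0.png",im[...,::-1])
np.savez("wrist0.npz",im=im,d=d,K=m["K"],T=m["tool_from_camera"],p=s["eef_pos"],q=s["eef_rot"])
print(np.round(m["K"],1).tolist(),np.round(m["tool_from_camera"],3).tolist(),s["joint_positions"])
E
```

```text
t 2.35 p [ 0.5299 -0.0458  0.3298] F [-0.1 -0.5 -0.1] w 0.0859 gf 0.0
[[309.7, 0.0, 320.0], [0.0, 309.7, 199.4], [0.0, 0.0, 1.0]] [[-0.0, -0.964, -0.267, 0.067], [1.0, -0.0, 0.001, -0.0], [-0.001, -0.267, 0.964, -0.118], [0.0, 0.0, 0.0, 1.0]] [-2.30203427e-01  3.09125636e-01  1.36868356e+00 -2.27143674e-04
  1.46409452e+00  1.34166886e+00]
```

View pics/wrist0.png

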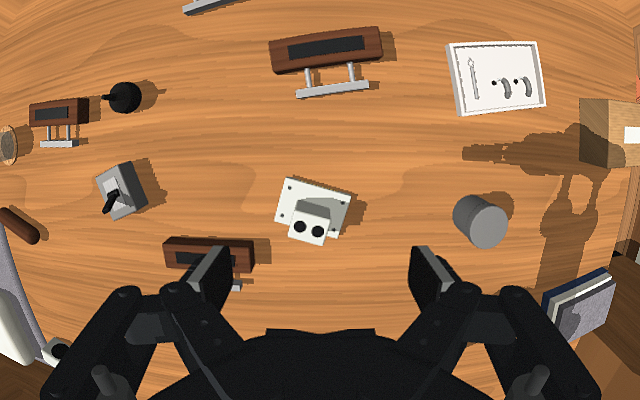

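The wrist view clearly shows the station (block at (327,48), bar at (318,88)), the dock (foot at (313,205)) and the switch box (122,190). I'll measure their faces in this view.

```bash
cat > wr.py <<'E'
from arm import *
def wrays(K,T,p,q):
    v,w=np.mgrid[:400,:640]; x=(w-K[0,2])/K[0,0]; y=(v-K[1,2])/K[1,1]; th=np.hypot(x,y)+1e-9
    dr=np.stack([np.tan(th)*x/th,np.tan(th)*y/th,np.ones_like(x)],-1)
    Rt=Ro.from_quat(q).as_matrix(); Rw=Rt@T[:3,:3]; c=Rt@T[:3,3]+p
    return c,dr@Rw.T
def wface(f,centre,rad,z,tol=.005,col=None,minpx=15):
    c,D=wrays(f["K"],f["T"],f["p"],f["q"]); P=c+D*f["d"][...,None]
    M=(np.hypot(P[...,0]-centre[0],P[...,1]-centre[1])<rad)&(abs(P[...,2]-z)<tol)
    if col is not None: M&=col
    k,l,s,_=cv2.connectedComponentsWithStats(M.astype(np.uint8),connectivity=8)
    keep=np.isin(l,[i for i in range(1,k) if s[i,4]>=minpx])
    X=c+D*((z-c[2])/D[...,2])[...,None]; return X[keep][:,:2], P[keep][:,2]
E
python3 - <<'E'
from wr import *
f=np.load("wrist0.npz"); im=f["im"].astype(int); grey=(im.max(2)-im.min(2))<35; br=im.max(2)
for nm,c,rad,z,tol,col in[("table",(.56,-.05),.03,0,.006,None),("block",(.69,-.053),.12,.034,.0045,None),("bar",(.636,-.061),.08,.024,.0045,grey),("foot",(.464,-.033),.08,.014,.005,grey&(br>90)),
  ("tower",(.455,-.03),.06,.070,.005,None),("box",(.496,.281),.08,.042,.004,None),("tip",(.48,.275),.06,.078,.006,None)]:
    X,Z=wface(f,c,rad,z,tol,col,3 if nm=="tip" else 15); print(nm,len(X),"z",Z.mean().round(4) if len(Z) else 0, rect(X) if len(X)>5 else X,X.mean(0).round(4))
E
```

```text
table 1337 z 0.0006 [559.6 -50.2  57.9  58.4 -90. ] [ 0.56 -0.05]
block 3552 z 0.035 [689.8 -53.2  46.2 149.9   8.8] [ 0.6895 -0.0527]
bar 684 z 0.0245 [648.4 -60.3  42.   99.5   7.9] [ 0.6352 -0.0612]
foot 2009 z 0.0145 [463.1 -33.9  70.8  99.9 -16.6] [ 0.4712 -0.0342]
tower 1093 z 0.0705 [453.8 -30.7  41.9  50.7 -16.9] [ 0.454  -0.0309]
box 1210 z 0.0426 [494.9 279.5  63.8  80.  -69.1] [0.4964 0.2775]
tip 64 z 0.078 [480.3 275.1  11.5  20.5  23.6] [0.4802 0.2744]
```

All three views agree with their average. Flipping the toggle now.

```bash
python3 - <<'E'
from arm import *
c=np.array([.495,.2795,0]); a=20; z=np.array([0,0,1])
command_gripper(0.0,20)
r.reach(c-.062*u(a)+.15*z,q(a))
r.move_straight(c-.062*u(a)+.083*z,q(a),speed=.15); st()
hit=r.move_straight(c+.006*u(a)+.083*z,speed=.05,max_force=14); s=st()
print(hit,"along",(np.array(s["eef_pos"])-c)@u(a))
np.save("stop.npy",s["eef_pos"])
for n in("scene",):
    im,d,m=grab(n); P=cloud(d,m)
r.move_straight(np.array(s["eef_pos"])-.02*u(a)); 
r.move_straight(np.array(s["eef_pos"])-.02*u(a)+.1*z,speed=.25); s=st()
im,d,m=grab("side"); im2,_,_=grab("scene")
cv2.imwrite("pics/tog.png",np.hstack([cv2.resize(im[240:340,250:370],(480,400)),cv2.resize(im2[140:220,300:390],(300,400))[:, :]])[...,::-1])
X=face(d,m,(.497,.283),.09,.077,.006,minpx=3); print("tip side",len(X),X.mean(0))
E
```

```text
t 5.13 p [0.4376 0.2581 0.0836] F [-0.   1.2 -0.3] w -0.0 gf 0.0
t 6.23 p [0.4911 0.2781 0.0822] F [-3.2 -1.9  6.3] w 0.0 gf 2.9
True along -0.004167487914136081
t 7.11 p [0.473  0.2714 0.1826] F [-0.2  0.1 -0.2] w -0.0005 gf 0.0
tip side 28 [0.50925267 0.29053579]
```

View pics/tog.png

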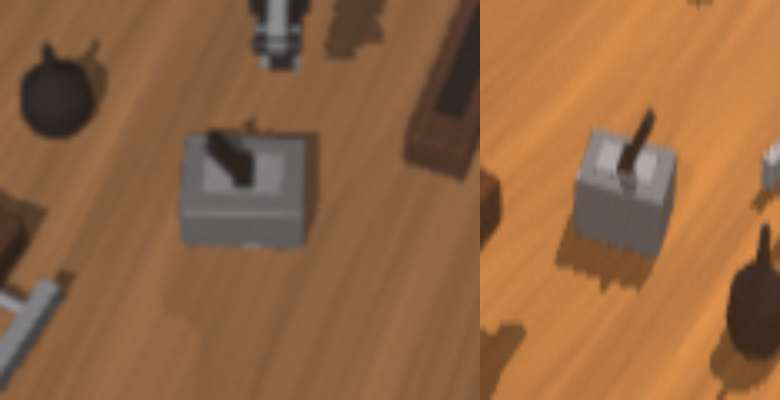

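Both views show the toggle (about (235,165) in the left crop) now leaning the other way, towards +x. I'll push once more at a higher contact point to confirm it's on its stop, then grasp the dock.

```bash
python3 - <<'E'
from arm import *
c=np.array([.495,.2795,0]); a=20; z=np.array([0,0,1])
r.move_straight(c-.025*u(a)+.093*z,speed=.2)
hit=r.move_straight(c+.012*u(a)+.093*z,speed=.04,max_force=16); s=st()
p=np.array(s["eef_pos"]); print(hit,"along",(p-c)@u(a))
r.move_straight(p-.02*u(a)); r.move_straight(p-.02*u(a)+.1*z,speed=.25)
for n,b in(("side",(.4936,.2848)),("scene",(.4986,.2766))):
    im,d,m=grab(n); X=face(d,m,(.497,.283),.09,.077,.006,minpx=3); print(n,len(X),((X.mean(0)-b)@u(a)[:2]).round(4))
# dock grasp
t=np.array([.4535,-.031,0]); b=-16.8
command_gripper(.085)
r.reach(t+.15*z,q(b)); st()
r.move_straight(t+.052*z,speed=.12,max_force=10); st()
command_gripper(.0,40); s=st(); print(s["torque"],s["joint_positions"])
E
```

```text
t 8.53 p [0.4968 0.2801 0.0927] F [-2.8 -1.6  7.7] w 0.0002 gf 3.5
True along 0.0019190249436675053
side 24 0.0174
scene 15 0.018
t 11.42 p [ 0.454  -0.0304  0.1503] F [-0.1  0.3  0.5] w 0.085 gf 0.0
t 12.38 p [ 0.454  -0.0309  0.0525] F [-0.2 -0.3  0.1] w 0.0849 gf 0.0
t 12.8 p [ 0.4539 -0.0311  0.0526] F [-1.   0.7  5.1] w 0.0497 gf 42.8
[0.22660761 0.14128629 0.00678345] [-2.37120602e-01  5.06528926e-01  1.95504128e+00  1.70808252e-04
  6.78731044e-01  1.62687943e+00]
```

The toggle is on its stop: the contact point shifted as the geometry predicts at both heights. The dock is gripped at 49.7 mm. Next I'll carry it to a standoff, set it flat and compare it with the bar in the fixed views.

```bash
cat > rel.py <<'E'
from arm import *
def rel(tag):
    for n in("scene","side"):
        im,d,m=grab(n); cv2.imwrite(f"pics/{tag}_{n}.png",im[...,::-1]); i=im.astype(int)
        grey=(i.max(2)-i.min(2))<35; br=i.max(2); p=np.array(r.read_state()["eef_pos"])
        bl=rect(face(d,m,(.690,-.053),.12,.034,.005)); c=bl[:2]/1000-.0625*u(8.8)[:2]
        ft=rect(face(d,m,(p+.01*u(8.8))[:2],.075,.014,.005,grey&(br>80)))
        e=ft[:2]/1000-c; U=u(8.8)[:2]; V=np.array([-U[1],U[0]])
        print(n,"block",bl,"foot",ft,"| gap",(-(e@U)*1000-35).round(1),"lat",(e@V*1000).round(1))
E
python3 - <<'E'
from rel import *
z=np.array([0,0,1]); S=np.array([.628,-.0628,0]); a=8.8
p=np.array(r.read_state()["eef_pos"])
r.move_straight(p+.015*z,speed=.1); st()
g=S-(.0446+.025)*u(a)
r.move_straight(g+.0676*z,q(a),speed=.1); st()
print(r.move_straight(g+.0515*z,speed=.03,max_force=6)); s=st()
rel("near")
E
```

```text
t 13.11 p [ 0.454  -0.0311  0.0677] F [-1.  -0.5 -3.5] w 0.0494 gf 42.1
t 14.39 p [ 0.5586 -0.0732  0.0673] F [-0.8 -0.4 -3.8] w 0.0497 gf 42.0
True
t 14.89 p [ 0.5588 -0.0734  0.0526] F [-0.2  0.   4.2] w 0.0495 gf 42.9
scene block [645.3 -64.2 143.8 151.3   9.4] foot [593.5 -78.4  96.1 113.8 -11.1] | gap -44.1 lat -6.1
side block [688.6 -48.3  45.4 153.5   9.1] foot [566.5 -67.2  69.9 103.8   9.4] | gap 26.1 lat 0.0
```

The side view is clean: gap 26 mm, lateral offset 0.0 mm, yaw within 0.3°. The scene mask picked up the gripper, so I'll cross-check with the wrist camera.

```bash
python3 - <<'E'
from wr import *
s=st(); im,d,m=grab("wrist")
f=dict(im=im,d=d,K=np.array(m["K"]),T=np.array(m["tool_from_camera"]),p=np.array(s["eef_pos"]),q=s["eef_rot"])
i=im.astype(int); grey=(i.max(2)-i.min(2))<40; br=i.max(2); U=u(8.8)[:2]; V=np.array([-U[1],U[0]]); S=np.array([.628,-.0628])
for nm,c,rad,z,tol,col in[("block",(.69,-.053),.12,.034,.004,None),("bar",(.633,-.0618),.06,.024,.004,grey),("foot",(.575,-.071),.08,.014,.005,grey&(br>110))]:
    X,Z=wface(f,c,rad,z,tol,col); 
    if len(X)<5: print(nm,len(X)); continue
    L=(X-S)@np.c_[U,V]*1000; print(nm,len(X),rect(X),"along",np.percentile(L[:,0],[0,1,99,100]).round(1),"lat",np.percentile(L[:,1],[0,1,99,100]).round(1),"mid",(L[:,1].min()+L[:,1].max())/2)
a=cv2.imread("pics/near_side.png")[140:240,240:400]; w=im[60:360,140:500,::-1]
cv2.imwrite("pics/near.png",np.vstack([cv2.resize(a,(480,300),interpolation=2),cv2.resize(w,(480,300))]))
E
```

```text
t 14.99 p [ 0.5589 -0.0734  0.0526] F [-0.6  0.9  5.4] w 0.0496 gf 42.9
block 8834 [630.6 -62.4 112.5 148.2   8.8] along [-53.7 -52.1  56.8  58.9] lat [-74.1 -72.3  72.4  74.1] mid 0.01663776714390508
bar 6389 [622.8 -63.7  95.4  99.8   9. ] along [-53.  -52.4  42.   42.5] lat [-50.  -48.5  48.2  49.8] mid -0.11080572555058765
foot 11795 [599.3 -66.8  99.5 101.7 -81.2] along [-79.8 -73.9  18.3  21.9] lat [-49.3 -48.4  49.2  50.2] mid 0.4651656727174931
```

View pics/near.png

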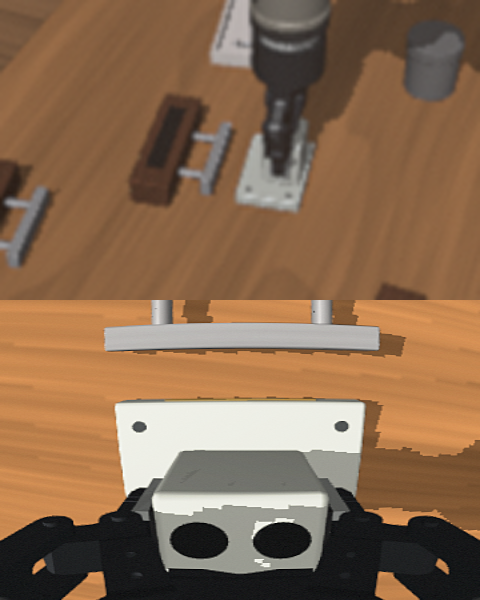

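The wrist view shows the dock square to the bar, with the foot at columns 115–366 and the bar at 106–380, within about 1 mm of centre. I'll tighten the grip, fix the remaining lateral offset using separated masks, and press in to light contact first.

```bash
cat > wl.py <<'E'
from wr import *
U=u(8.8)[:2]; V=np.array([-U[1],U[0]]); S=np.array([.628,-.0628])
def wl(front,bar0,tag=None):
    s=r.read_state(); im,d,m=grab("wrist"); 
    if tag: cv2.imwrite(f"pics/{tag}.png",im[...,::-1])
    c,D=wrays(np.array(m["K"]),np.array(m["tool_from_camera"]),np.array(s["eef_pos"]),s["eef_rot"]); P=c+D*d[...,None]
    L=(P[...,:2]-S)@np.c_[U,V]; i=im.astype(int); grey=(i.max(2)-i.min(2))<40; out={}
    for nm,lo,hi,z in(("foot",front-.028,front+.004,.014),("bar",bar0-.006,bar0+.017,.024)):
        M=(L[...,0]>lo)&(L[...,0]<hi)&(abs(P[...,2]-z)<.0035)&(abs(L[...,1])<.065)
        if nm=="bar": M&=grey
        else: M&=i.max(2)>70
        X=(c+D*((z-c[2])/D[...,2])[...,None])[M][:,:2]; q=(X-S)@np.c_[U,V]*1000
        # ends, and the face edge fitted through the extreme points of lateral bins
        e=[]
        for b in range(-44,45,4):
            k=abs(q[:,1]-b)<2
            if k.sum()>3: e.append((b,q[k,0].max() if nm=="foot" else q[k,0].min()))
        e=np.array(e); sl,ic=np.polyfit(*e.T,1) if len(e)>3 else (0,0); 
        out[nm]=(np.percentile(q[:,1],[.3,99.7]).round(1),"mid",round((q[:,1].min()+q[:,1].max())/2,2),"edge",round(ic,1),"deg",round(-np.degrees(np.arctan(sl)),2),len(X)); print(nm,*out[nm])
E
python3 - <<'E'
from wl import *
command_gripper(0,80); s=st(); wl(-.025,0)
p=np.array(s["eef_pos"]); a=8.8
hit=r.move_straight(p+.045*u(a),speed=.025,max_force=4); s=st()
print(hit,"front along",((np.array(s["eef_pos"])[:2]-S)@U)*1000+44.6)
r.hold(.3); st(); wl(-.001,0)
E
```

```text
t 15.26 p [ 0.5589 -0.0734  0.0527] F [-0.8 -0.3  7.8] w 0.0498 gf 83.5
foot [-48.9  49.8] mid 0.5 edge -25.4 deg 0.13 9359
bar [-49.5  49.2] mid -0.16 edge 0.9 deg 0.34 5076
t 15.62 p [ 0.5589 -0.0734  0.0527] F [ 0.2 -0.1  4.3] w 0.0493 gf 83.3
True front along -25.28887490974551
t 15.92 p [ 0.5589 -0.0734  0.0527] F [-0.4 -0.3  4.9] w 0.0492 gf 83.3
foot [-48.6  49.4] mid 0.16 edge -11.8 deg 6.75 1363
bar [-49.5  49.2] mid -0.09 edge 1.0 deg 0.11 5042
```

```bash
python3 - <<'E'
from wl import *
V3=np.r_[V,0]; a=8.8; p=np.array([.5589,-.0734,.0527]); p0=np.array(r.read_state()["eef_pos"])
print(r.move_straight(p0+.022*u(a)-.0006*V3,speed=.03,max_force=12)); st(); wl(-.004,0)
print(r.move_straight(p0+.035*u(a)-.0006*V3,speed=.02,max_force=16)); s=st()
print("F along",np.array(s["contact_force"])[:2]@U,"adv",(np.array(s["eef_pos"])-p0)[:2]@U); wl(.009,.010,"press1")
E
```

```text
True
t 16.23 p [ 0.5591 -0.0734  0.0528] F [-1.5  1.3  5.1] w 0.0494 gf 83.1
foot [-48.8  49.6] mid 0.5 edge -25.3 deg 0.03 2427
bar [-49.8  49.2] mid -0.11 edge 0.9 deg 0.45 5117
True
t 17.89 p [ 0.5902 -0.0688  0.0531] F [-1.3 -0.5  4.4] w 0.0491 gf 83.2
F along -1.3613493238362147 adv 0.031665142066917576
foot [-49.1  49.8] mid 0.31 edge 3.0 deg 0.07 7675
bar [-49.6  49.3] mid -0.06 edge 5.2 deg 0.06 5169
```

The bar is about 4–5 mm in, square and aligned. I'll let it settle, then advance in steps to half travel.

```bash
python3 - <<'E'
from wl import *
V3=np.r_[V,0]; a=8.8
def rep():
    r.hold(.4); s=st(); print("F along",round(np.array(s["contact_force"])[:2]@U,2),"TCP along",round((np.array(s["eef_pos"])[:2]-S)@U*1000,2),"lat",round((np.array(s["eef_pos"])[:2]-S)@V*1000,2),"moment",np.round(s["torque"],2)); return np.array(s["eef_pos"])
p=rep(); 
for k in(.003,.003):
    r.move_straight(p+k*u(a)-.00015*V3,speed=.02); p=rep(); f=((p[:2]-S)@U)+.0446; wl(f,f)
E
```

```text
t 18.34 p [ 0.5902 -0.0688  0.0531] F [-1.   0.   4.4] w 0.0492 gf 83.1
F along -0.94 TCP along -38.26 lat -0.18 moment [-0.32 -0.02  0.05]
t 19.04 p [ 0.5913 -0.0686  0.0533] F [-9.1 -1.3 11.4] w 0.049 gf 84.3
F along -9.21 TCP along -37.18 lat -0.15 moment [-0.61  1.23 -0.19]
foot [-49.2  49.8] mid 0.33 edge 3.9 deg 0.07 8406
bar [-49.6  49.3] mid -0.1 edge 6.1 deg 0.06 5108
t 19.74 p [ 0.5918 -0.0685  0.0534] F [-10.6  -1.8  11.9] w 0.0494 gf 84.2
F along -10.79 TCP along -36.66 lat -0.14 moment [-0.76  1.49 -0.19]
foot [-49.2  49.8] mid 0.33 edge 4.4 deg 0.06 8418
bar [-49.6  49.3] mid -0.11 edge 6.6 deg 0.06 5053
```

The bar is only about 6 mm in while the downforce has risen to 12 N, so table friction is taking up the push. I'll relieve z with feedback on the setpoint while advancing.

```bash
cat > fb.py <<'E'
from wl import *
V3=np.r_[V,0]; a=8.8; z3=np.array([0,0,1.])
def rep(h=.25):
    r.hold(h); s=r.read_state(); F=np.array(s["contact_force"]); p=np.array(s["eef_pos"])
    al=(p[:2]-S)@U*1000; print("t",round(s["time_s"],2),"Fx",round(F[:2]@U,1),"Fz",round(F[2],1),"along",round(al,2),"lat",round((p[:2]-S)@V*1000,2),"z",round(p[2]*1000,2),"My",round(s["torque"][1],2),"rot",Ro.from_quat(s["eef_rot"]).as_rotvec().round(4)[2]); return F,p,al
E
python3 - <<'E'
from fb import *
F,p,al=rep(); T=p+.0025*u(a)
for i in range(6):
    T=T+np.clip((F[2]-3)*.00012,-.0006,.0008)*z3+.0004*u(a)
    r.move_straight(T,q(a),speed=.02); F,p,al=rep()
    if al>-31 or -F[:2]@U>16: break
np.save("T.npy",T); f=al/1000+.0446; wl(f,f-.002,"press2")
E
```

```text
t 20.04 Fx -12.2 Fz 11.5 along -36.65 lat -0.15 z 53.41 My 1.53 rot 0.028
t 20.54 Fx -7.8 Fz 2.8 along -36.34 lat 0.17 z 53.04 My 1.18 rot 0.0102
t 21.04 Fx -7.7 Fz 3.9 along -35.99 lat 0.18 z 53.03 My 1.19 rot 0.0104
t 21.54 Fx -8.1 Fz 4.0 along -35.68 lat 0.15 z 53.04 My 1.2 rot 0.0108
t 22.04 Fx -9.5 Fz 3.2 along -35.37 lat 0.16 z 53.07 My 1.23 rot 0.0112
t 22.54 Fx -8.1 Fz 2.8 along -35.07 lat 0.14 z 53.08 My 1.33 rot 0.0116
t 23.04 Fx -9.3 Fz 3.0 along -34.71 lat 0.17 z 53.09 My 1.38 rot 0.0117
foot [-48.9  50. ] mid 0.57 edge 6.7 deg -0.0 8498
bar [-49.5  49.4] mid -0.07 edge 8.8 deg -0.0 5072
```

View pics/press2.png

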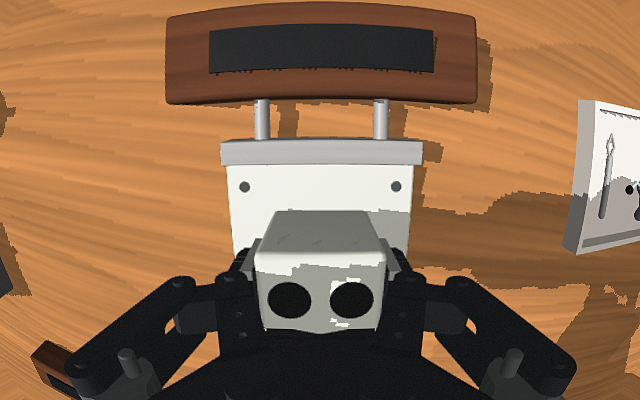

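The dock is seated on the bar, square, with the bar about 8 mm in (face edge at row 165, block face at row 103). It needs another 4 mm or so.

```bash
python3 - <<'E'
from fb import *
F,p,al=rep(.05); T=np.load("T.npy")-.0005*V3
for i in range(8):
    T=T+np.clip((F[2]-3)*.00012,-.0005,.0005)*z3+np.clip((-30.6-al)/1000*.7,-.001,.0012)*u(a)
    r.move_straight(T,q(a),speed=.02); F,p,al=rep(.2)
    if abs(al+30.6)<.15 or -F[:2]@U>18: break
np.save("T.npy",T); f=al/1000+.0446; wl(f,f-.002,"press3")
E
```

```text
t 23.14 Fx -9.0 Fz 2.4 along -34.74 lat 0.17 z 53.08 My 1.37 rot 0.0118
t 23.59 Fx -10.6 Fz 6.1 along -33.9 lat 0.11 z 53.12 My 1.67 rot 0.0133
t 24.04 Fx -10.7 Fz 4.3 along -32.93 lat 0.11 z 53.19 My 1.67 rot 0.0143
t 24.49 Fx -10.7 Fz 4.0 along -31.98 lat 0.12 z 53.22 My 1.76 rot 0.0153
t 24.94 Fx -11.5 Fz 4.5 along -31.26 lat 0.13 z 53.25 My 1.86 rot 0.0162
t 25.39 Fx -11.2 Fz 3.9 along -31.01 lat 0.12 z 53.3 My 1.94 rot 0.0171
t 25.84 Fx -12.8 Fz 3.8 along -30.86 lat 0.13 z 53.3 My 2.02 rot 0.0177
t 26.29 Fx -12.9 Fz 2.7 along -30.74 lat 0.11 z 53.36 My 2.02 rot 0.018
foot [-49.  50.] mid 0.55 edge 10.5 deg -0.04 8457
bar [-49.6  49.3] mid -0.07 edge 12.7 deg 0.02 5006
```

```bash
python3 - <<'E'
from fb import *
F,p,al=rep(.05); s=r.read_state(); im,d,m=grab("wrist")
c,D=wrays(np.array(m["K"]),np.array(m["tool_from_camera"]),np.array(s["eef_pos"]),s["eef_rot"]); P=c+D*d[...,None]
L=(P[...,:2]-S)@np.c_[U,V]*1000; i=im.astype(int); g=(i.max(2)-i.min(2))<40
def fit(M):
    A=np.c_[L[M],np.ones(M.sum())]; k=np.linalg.lstsq(A,P[...,2][M]*1000,rcond=None)[0]; return k.round(4),M.sum()
foot=(L[...,0]<9)&(L[...,0]>-20)&(abs(L[...,1])<48)&(abs(P[...,2]-.014)<.004)&(i.max(2)>90)&g
tab=(L[...,0]<30)&(L[...,0]>-40)&(abs(L[...,1])>58)&(abs(L[...,1])<110)&(abs(P[...,2])<.006)&~g
blk=(L[...,0]>42)&(L[...,0]<82)&(abs(L[...,1])<70)&(abs(P[...,2]-.034)<.004)
for n,M in(("foot",foot),("table",tab),("block",blk)): print(n,*fit(M))
X=L[(L[...,0]>25)&(abs(P[...,2]-.034)<.002)&(abs(L[...,1])<10)]; print("block face along",np.percentile(X[:,0],1))
rep(1.0)
im,d,m=grab("side"); i=im.astype(int); g=(i.max(2)-i.min(2))<35
b=rect(face(d,m,(.645,-.06),.07,.024,.003,g)); k=rect(face(d,m,(.690,-.053),.12,.034,.005)); print("side bar",b,"block",k,"centre dist",((k[:2]-b[:2])@U).round(1))
P=cloud(d,m); X=face(d,m,(.497,.283),.09,.077,.006,minpx=3); print("toggle tip",((X.mean(0)-(.4936,.2848))@u(20)[:2]).round(4))
E
```

```text
t 26.39 Fx -12.4 Fz 2.8 along -30.78 lat 0.11 z 53.34 My 2.05 rot 0.0181
foot [-1.30000e-02  2.10000e-03  1.48199e+01] 8268
table [-6.000e-04 -6.000e-04  6.256e-01] 16475
block [ 1.11000e-02 -6.00000e-04  3.46641e+01] 25330
block face along 41.06340505129724
t 27.44 Fx -12.9 Fz 3.9 along -30.76 lat 0.12 z 53.33 My 2.06 rot 0.018
side bar [644.8 -56.8  12.7 103.    8.9] block [688.5 -49.2  45.5 151.6   8.8] centre dist 44.3
toggle tip 0.017
```

The press depth checks out from both views: 11.6–12.2 mm, i.e. half travel. The foot does pitch about 0.75° nose-down from arm compliance, so I'll command a small counter-pitch to make it flat.

```bash
python3 - <<'E'
from fb import *
def tilt():
    R=Ro.from_quat(r.read_state()["eef_rot"]).as_matrix(); zt=-R[:,2]; return zt[:2]@U, zt[:2]@V   # + = rotated about +V (front down)
T=np.load("T.npy"); th=0.; F,p,al=rep(.05); print("tilt",tilt())
for i in range(5):
    th+=np.clip(tilt()[0],-.006,.006)*1.0
    T=T+np.clip((F[2]-3)*.00012,-.0005,.0005)*z3+np.clip((-30.6-al)/1000*.7,-.001,.001)*u(a)
    Q=(Ro.from_rotvec(-th*V3)*Ro.from_quat(q(a))).as_quat()
    r.move_straight(T,Q,speed=.02); F,p,al=rep(.25); t=tilt(); print("  th",round(th,4),"tilt",np.round(t,4))
    if -F[:2]@U>19 or (abs(t[0])<.002 and abs(F[2]-3)<3): break
np.save("T.npy",T); np.save("Q.npy",Q)
s=r.read_state(); im,d,m=grab("wrist")
c,D=wrays(np.array(m["K"]),np.array(m["tool_from_camera"]),np.array(s["eef_pos"]),s["eef_rot"]); P=c+D*d[...,None]
L=(P[...,:2]-S)@np.c_[U,V]*1000; i=im.astype(int); g=(i.max(2)-i.min(2))<40
foot=(L[...,0]<9)&(L[...,0]>-20)&(abs(L[...,1])<48)&(abs(P[...,2]-.014)<.004)&(i.max(2)>90)&g
A=np.c_[L[foot],np.ones(foot.sum())]; print("foot",np.linalg.lstsq(A,P[...,2][foot]*1000,rcond=None)[0].round(4))
f=al/1000+.0446; wl(f,f-.002)
E
```

```text
t 27.54 Fx -12.0 Fz 3.4 along -30.76 lat 0.1 z 53.35 My 2.04 rot 0.018
tilt (np.float64(0.011279320205142244), np.float64(-0.0029466516258544913))
t 28.04 Fx -11.6 Fz 1.2 along -30.69 lat 0.13 z 53.14 My 2.04 rot 0.0089
  th 0.006 tilt [ 0.0055 -0.003 ]
t 28.54 Fx -12.8 Fz 2.0 along -30.8 lat 0.11 z 52.91 My 2.14 rot 0.001
  th 0.0115 tilt [ 0.0004 -0.003 ]
foot [-1.90000e-03  1.70000e-03  1.47198e+01]
foot [-48.9  50. ] mid 0.62 edge 10.9 deg 0.03 8490
bar [-49.6  49.3] mid -0.03 edge 13.0 deg 0.02 5036
```

The dock is now flat (slope 0.1°) and square, about 0.6 mm off centre, with the bar 12.1 mm in. I'll check it holds steady, then hand in.

```bash
python3 - <<'E'
from fb import *
rep(.8); F,p,al=rep(.2)
if abs(al+30.75)<.4: print(r.finish_job())
E
```

```text
t 29.44 Fx -12.9 Fz 1.5 along -30.79 lat 0.11 z 52.93 My 2.11 rot 0.0009
t 29.64 Fx -13.4 Fz 1.7 along -30.81 lat 0.13 z 52.91 My 2.1 rot 0.001
the job is handed in; nothing more can be done
None
```

Job handed in at 29.6 s: the toggle is fully off, and the dock is flat and square to the bar, its ends within about 0.6 mm of the bar's, still gripped and holding the bar about 12 mm in (about 10 N on the spring, 13 N at the wrist).

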